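# Put the stapler and the stamp away in the desk drawer unit

### The arm

A 7-joint arm with a two-finger parallel gripper is mounted at the origin on a cart in front of the work surface, level with it; the furniture and walls round the work are solid. World frame = base frame: x ahead of the robot, y to its left, z up, the work surface at z = 0. Lengths are in mm, angles in rad, forces in N, time in s.
With the tool pointing down it reaches from about 425 to 875 mm from the base axis. Payload 8.4 kg.
Tool frame: the origin (TCP) lies midway between the tips of the shut fingers; the grasp point (between the pads) lies 19 mm behind it (robot.grip_depth is the distance from the TCP to the grasp point, in mm); z points along the fingers, y is the line along which they close (so a half turn about z gives the same grasp; the last joint's range is limited). The gripper opens to 87 mm and grips with 3 to 60 N. Pads are 19 mm wide; open, the fingers measure 117 mm over their backs; the gripper's body (75 mm by 190 mm) begins 51 mm behind the grasp point.
Start: joints at [-1.275, 0.333, 0.04, 1.465, -0.013, 1.343, -0.059], TCP at [250.004, 599.968, 222.546] pointing down, gripper open.
Joint ranges: [-2.58, 2.58], [-0.38, 2.09], [-1.3, 1.39], [0.25, 2.4], [-1.5, 4.64], [0.08, 2.09], [-2.65, 2.65]. Speed limits (rad/s): [2.22, 2.22, 2.79, 2.79, 3.14, 3.14, 3.14].

### API

Orientations are given as a 3x3 rotation matrix whose columns are the frame's x, y, z axes.
In Python, from rig import robot, eyes, order, sense gives the robot as it stands (robot), with the cameras (eyes), the job (order) and the readings as plain functions.
- The arm moves only by the shell command python3 nudge.py [OPENING] [FORCE], which reads ROWS from standard input. ROWS is 1 to 8 rows, parted by a bar, with the numbers parted by commas; each row has 6 numbers: dx, dy, dz in mm, then a rotation vector rx, ry, rz in rad; each row is the pose to reach, as a shift and turn from the pose commanded when the command began, along the tool's axes at that moment; what a row does not reach only later rows make up. A row lasts 1/8 s, in which the tool goes at most 62.5 mm and 0.188 rad, less where a joint would pass 70% of its speed; a pose out of reach is approached as far as the arm can. OPENING is the opening from 0.0 (shut) to 1.0 (fully open), set as the command begins (- or left out keeps the last). The fingers move at their own pace and stop on an object; FORCE is the grip in N (left out, the last holds). Time passes only in rows, so rows that do not move let the fingers close. It prints the time, the measured TCP pose, the force, the opening and the grip force at its end. Input that does not fit is refused with a message, and nothing moves.
- sense(): the state, without advancing time (a new reading comes with each control period).
- eyes.camera(name): name is "side" or "top" or "wrist"; returns a dict with "img" (384x512x3 uint8, blue, green, red), "range_z" (384x512 float32, mm along the optical axis (not along the pixel's ray), 0 where there is no reading), "camera_matrix" (3x3 intrinsics, pixels), "cam_to_world" (4x4, takes a point from camera to world coordinates); the wrist camera has in their place "tool_from_camera" (4x4, takes a point from camera to tool coordinates, whose origin is the TCP and whose axes are the flange's). Camera axes: x right, y up, looking along -z (the intrinsics and any distortion apply to the point x, -y, -z); pixel columns grow to the right and rows downward; lengths in mm; the calibration is good to about 2 mm. The wrist camera is an equidistant fisheye: a pixel r from the principal point sees the ray r / f radians off the axis. A picture is of the moment at which its call begins: read the wrist's pose just before it.
- order.job_done(): hands the job in; it is judged then, once.
The state is a dict: "time": time; "joint_positions": joint angles; "joint_velocities": joint speeds; "effort": joint torques, N m; "eef_pos": TCP position; "eef_rot": TCP orientation; "wrist_force": force on the tool from outside, world axes, zero at the start; "moment": the same for the moment, N m; "grip_width": opening from 0.0 (shut) to 1.0 (fully open); "grip_force": force on a finger pad.
Only numpy, scipy, OpenCV 4.12 (cv2) and the standard library are available. Lean on these libraries where they do the work, as an engineer would, in place of code of your own. Each camera call takes 0.05 s, during which the arm holds its last target. There are 200 camera calls.

### The job

Pull the drawer of the wider grey drawer unit all the way out to its stop. Lay the stapler in it right way up and stand the rubber stamp upright on its foot beside it, let them go, then push the drawer fully shut with both still standing inside it. Leave the narrower unit's drawer shut and the other things on the desk where they are.

Things in the scene. Friction and masses are not known exactly. Their poses are not given: they have to be found in the camera images.
- wide_unit: the wider of two grey sheet-metal drawer units side by side, fixed; in mm: shell 200 wide (y), 215 deep (x), 115 high. Origin: centre of the shell's underside; x from front to back, z up. One drawer slides out to -x; outer face of its front at x = -119.5 shut. Steel bar handle along y, 10 thick, 100 long, on two end legs, 35 clear behind it. Tray 175 by 174 inside; empty.
- wide_unit_drawer (a joint): how far the wide unit's drawer is out, m: 0 = shut (front against the shell), 0.175 = fully out at its stop. It starts at 0 to 0.03. Slides with about 1.5 N of friction plus 6 N per m/s, and stays where it is left. Fully out, the tray is clear of the shell's top all along.
- wide_unit_handle (a point): middle of the wide drawer's handle bar (centre of the 10 mm bar), 85 mm above the desk; moves with the drawer. The bar's axis is along the unit's y. The outer face of the drawer front is 40 mm behind it (along the unit's +x).
- wide_unit_floor (a point): centre of the wide drawer's inner floor, 12 mm above the desk; moves with the drawer, 144 mm behind the handle bar (+x). Clear floor 87 mm each way in x and y; walls 4 mm thick rise 58 mm above the floor, the front plate to 113 mm above the desk. Shut, 97 mm lie between the floor and the shell's top panel. Axes as the unit's.
- narrow_unit: the narrower of two grey sheet-metal drawer units side by side, fixed; in mm: shell 120 wide (y), 215 deep (x), 115 high. Origin: centre of the shell's underside; x from front to back, z up. One drawer slides out to -x; outer face of its front at x = -119.5 shut. Steel bar handle along y, 10 thick, 70 long, on two end legs, 35 clear behind it. Tray 175 by 94 inside; stays shut.
- narrow_unit_drawer (a joint): how far the narrow unit's drawer is out, m: 0 = shut.
- stapler: desk stapler, black base and blue upper arm, 145 x 36 x 59 mm, 0.21 kg (varies by a quarter). Origin: centre of its underside; x along its length, z up. The upper arm is rigid, 24 mm wide (y), flat-sided from 31 to 59 mm up, x = -65 to +62 mm; base 36 mm wide, 7 mm high. Grasp across the upper arm from above.
- stamp: wooden rubber stamp standing on its foot: foot 24 x 55 mm (x by y), 13 mm high; turned round handle above it, at most 27 mm across, on the origin's vertical axis, up to 76 mm high; 0.06 kg (varies by a quarter). Origin: centre of the foot's underside; z up along the handle. Grasp the handle from above.
- tape_roll: bystander: roll of brown packing tape, 104 mm across, 48 mm high, lying loose on top of the narrow unit. Origin: centre of its underside.
- mug: bystander: green mug, 86 x 118 x 96 mm, at the left. Origin: underside.
- label_roll: bystander: white roll of labels, 72 mm across, 42 mm high, left of the units. Origin: centre of its underside.
- stamp_pad: bystander: flat stamp pad with a red lid, 75 x 113 x 17 mm, at the near left. Origin: centre of its underside.
- calculator: bystander: desk calculator, 156 x 108 x 28 mm, at the near right. Origin: centre of its underside.
- pump_bottle: bystander: white pump bottle, 52 x 81 x 178 mm, at the far right. Origin: centre of its underside.

How it is judged (in metres and radians):
On the way, in this order (a step that is already met when the one before it is completed fails the run):
1. the wide drawer is out at its stop (within 6 mm) (value of joint wide_unit_drawer above 0.169 m), for 0.2 s.
2. stapler right way up and stamp upright, both on the drawer's floor and let go, with the drawer still out (value of joint wide_unit_drawer above 0.12 m and x of stapler in the frame of wide_unit_floor between -0.08 and 0.08 m and y of stapler in the frame of wide_unit_floor between -0.08 and 0.08 m and z of stapler in the frame of wide_unit_floor between -0.006 and 0.012 m and angle between each of stapler, stamp's own z axis and vertical below 0.3 rad and x of stamp in the frame of wide_unit_floor between -0.08 and 0.08 m and y of stamp in the frame of wide_unit_floor between -0.08 and 0.08 m and z of stamp in the frame of wide_unit_floor between -0.006 and 0.012 m and linear speed of each of stapler, stamp below 0.03 m/s and contact force between each of stapler, stamp and the fingers below 0.1 N), for 0.2 s.
At the end, for the whole second after the job is handed in: The wide drawer is shut to within 8 mm; stapler and stamp both stand on its floor inside it (origins within 12 mm of the floor's height and 80 mm of its centre in x and y), each tilted less than 17 degrees, at rest and let go; the narrow drawer is shut to within 8 mm (value of joint each of wide_unit_drawer, narrow_unit_drawer below 0.008 m and x of stapler in the frame of wide_unit_floor between -0.08 and 0.08 m and y of stapler in the frame of wide_unit_floor between -0.08 and 0.08 m and z of stapler in the frame of wide_unit_floor between -0.006 and 0.012 m and angle between each of stapler, stamp's own z axis and vertical below 0.3 rad and x of stamp in the frame of wide_unit_floor between -0.08 and 0.08 m and y of stamp in the frame of wide_unit_floor between -0.08 and 0.08 m and z of stamp in the frame of wide_unit_floor between -0.006 and 0.012 m and linear speed of each of stapler, stamp below 0.03 m/s and contact force between each of stapler, stamp and the fingers below 0.1 N); the robot touches nothing.
It fails at once if the narrow drawer is pulled out by more than 15 mm (value of joint narrow_unit_drawer above 0.015 m).
It fails at once if a bystander is moved by more than 25 mm (distance of any of tape_roll, mug, label_roll, stamp_pad, calculator, pump_bottle from where it was at the start of the episode above 0.025 m).
It also fails if it takes over 70 s, if anything falls off the work surface, if the arm or the gripper's body presses on something with over 40 N, if the wrist force passes 120 N, or if a joint passes its speed limit or range.

## Working session

There is one attempt and no reset: what is moved stays moved. The work goes in short steps, Python scripts to look and compute and a shell command to move; the robot and the scene stay as the last step left them, time stands still between calls to the robot, and variables do not carry over. Pictures are saved under pics/ and viewed, at most 10 in all, crops included, and the job is handed in when it is done.

```bash
ls; mkdir -p pics
cat > h.py <<'E'
import numpy as np, cv2
from rig import robot, eyes, order, sense
def pts(c):
    K=c["camera_matrix"];z=c["range_z"];v,u=np.mgrid[:z.shape[0],:z.shape[1]]
    x=(u-K[0,2])/K[0,0]*z;y=(v-K[1,2])/K[1,1]*z
    P=np.stack([x,-y,-z,np.ones_like(z)],-1)@c["cam_to_world"].T
    P[z<=0]=np.nan
    return P[...,:3]
E
python3 - <<'E'
from h import *
for n in("top","side"):
    c=eyes.camera(n);cv2.imwrite(f"pics/{n}0.png",c["img"]);np.save(n+"0.npy",pts(c))
s=sense();print(s["eef_rot"],s["eef_pos"],s["time"],s["grip_width"])
E
```

```text
nudge.py
pics
rig.py
[[-9.23082969e-01  3.84600614e-01 -4.46750138e-04]
 [ 3.84600859e-01  9.23081993e-01 -1.34686422e-03]
 [-1.05617799e-04 -1.41508791e-03 -9.99998993e-01]] [249.86766657 599.61413894 221.74735482] 0.1 0.9991426115708198
```

View pics/top0.png

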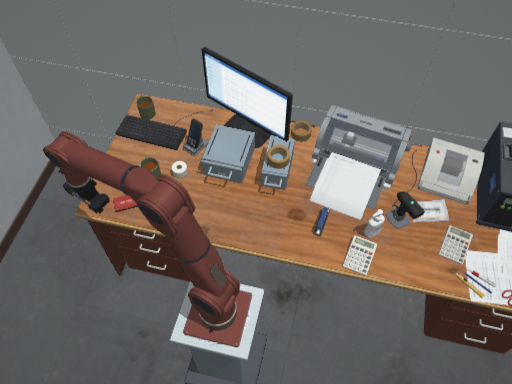

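View pics/side0.png

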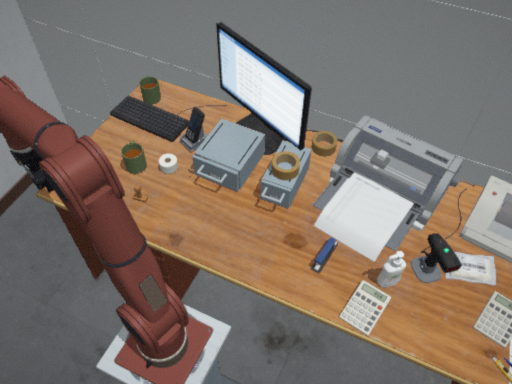

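Top view: the wide unit is at about (228,152), narrow unit (278,165), stapler (321,221). Side view: the stamp is at (140,193), with its handle facing (208,180). Next I'll measure the poses.

Run:
```python
from h import *
for n,(u,v) in {"top":(228,150),"side":(228,150)}.items():
    P=np.load(n+"0.npy");I=cv2.imread(f"pics/{n}0.png").astype(int);H=cv2.cvtColor(I.astype(np.uint8),cv2.COLOR_BGR2HSV)
    Z=P[...,2]
    def rect(m,l):
        q=P[m]
        if len(q)<5: print(n,l,len(q));return
        r=cv2.minAreaRect(q[:,:2].astype(np.float32));print(n,l,len(q),np.round(q.mean(0),1),"rect",np.round(r[0],1),np.round(r[1],1),round(r[2],1), "zr",np.round(np.percentile(q[:,2],[2,98]),1))
    v_,u_=np.mgrid[:384,:512]
    def box(a,b,c,d): return (u_>=a)&(u_<b)&(v_>=c)&(v_<d)
    if n=="top":
        m=box(190,260,120,190)&(abs(Z-115)<6); rect(m,"wide")
        rect(box(260,300,130,192)&(abs(Z-115)<6),"narrow")
        rect(box(195,245,160,190)&(abs(Z-85)<10),"handle")
        b=box(305,335,200,240)
        rect(box(135,175,150,185)&(Z>10),"mug")
        rect(box(165,190,155,180)&(Z>25),"label")
    else:
        m=box(185,270,110,190)&(abs(Z-115)<6); rect(m,"wide")
        rect(box(258,310,140,206)&(abs(Z-115)<6),"narrow")
        rect(box(190,230,165,195)&(abs(Z-85)<10),"handle")
        b=box(305,345,230,275)
        s=box(128,155,180,208)
        rect(s&(Z>8),"stamp all");rect(s&(Z>25)&(Z<100),"stamp handle");rect(s&(Z>8)&(Z<18),"stamp foot")
        for v in range(182,204):print(' '.join('%4.0f'%z for z in Z[v,130:154]))
    rect(b&(Z>50),"stapler top");rect(b&(Z>12),"stapler all");
    q=P[b&(Z>50)]
    c=P[b&(Z>12)];print(c[np.argmax(c[:,0])],c[np.argmin(c[:,0])])
```

```text
top wide 1165 [771.9 164.3 115.1] rect [766.8 164. ] [295.9 337.5] 22.2 zr [109.3 120.7]
top narrow 490 [763.  -80.7 115.1] rect [777.7 -67.5] [263.  148.8] 2.4 zr [109.5 120.7]
top handle 154 [639.2 158.4  85.9] rect [638.6 154.4] [ 83.8 199.5] 13.4 zr [77.1 94.2]
top mug 840 [309.4 310.4 479.1] rect [399.2 374. ] [777.9 189. ] 27.7 zr [ 11.6 767.6]
top label 217 [540.6 329.2 176.9] rect [388.2 268.3] [634.8  68.6] 23.0 zr [ 26.8 768.9]
top stapler top 194 [ 555.6 -342.9   64.9] rect [ 541.3 -348.8] [151.3  98.5] 20.5 zr [50.5 83.8]
top stapler all 297 [ 546.7 -342.3   53.4] rect [ 519.8 -342.1] [177.2 108.3] 12.9 zr [12.5 82.2]
[ 602.516535   -355.94563894   74.98600622] [ 438.67704444 -344.25882882   13.42022383]
side wide 2143 [766.5 152.  114.9] rect [763. 140.] [401.  316.4] 33.1 zr [109.5 120.4]
side narrow 811 [763.2 -84.5 115. ] rect [770.  -39.4] [235.1 210.2] 1.7 zr [109.4 120.6]
side handle 194 [631.1 161.1  86.4] rect [629.4 162.4] [127.8  54.1] 87.1 zr [76.4 93.9]
side stamp all 137 [456.8 391.3  34.6] rect [476.2 401.5] [137.  103.4] 32.0 zr [ 8.4 78. ]
side stamp hand
[... 2392 characters left out ...]
4    2    7   10    1   -5    3    7   -1   -1   -7   -4
  -4    5   -1    0   -2    3   -1   -6    2   -3    3    3   -3   -2    4    6    0    4   -5    1   -6    2   -5   -5
  -2    4    2    4    2   -0   -1    4   -4   -3   -3   -1    6   -4   -1    2   -1    1    0    2    3    0   -1   -0
  -2    9   -3   -3   -7    6   -3   -3   -0   -3   -3   -8   -6   -1   -8    2   -1    6    0    6    5    0    0   -1
side stapler top 302 [ 547.9 -349.7   62.8] rect [ 530.7 -355.8] [138.6  84.2] 9.5 zr [50.4 82.4]
side stapler all 413 [ 544.4 -348.9   55.8] rect [ 525.4 -356.4] [149.6  84.4] 9.1 zr [12.9 81.7]
[ 604.50538591 -377.06487751   76.63205235] [ 449.81960483 -357.64881916   12.21913982]
```

Run:
```python
from h import *
a=cv2.imread("pics/side0.png")
x=cv2.resize(a[165:215,115:165],(400,400),interpolation=cv2.INTER_CUBIC)
y=cv2.resize(a[230:280,300:350],(400,400),interpolation=cv2.INTER_CUBIC)
cv2.imwrite("pics/c1.png",np.hstack([x,y]))
```

```text
(no output)
```

View pics/c1.png

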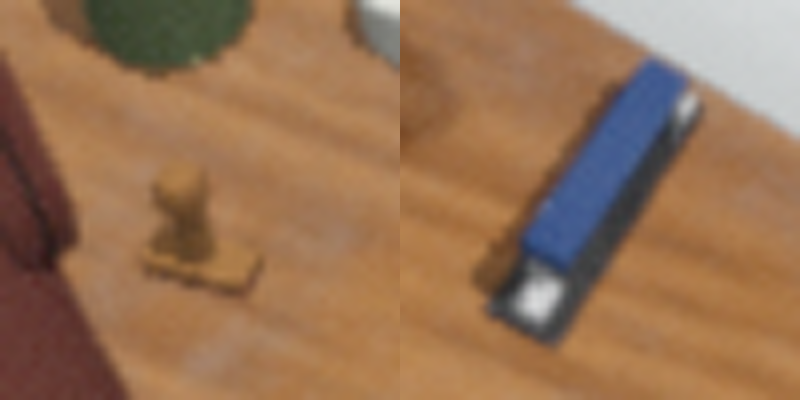

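The crop shows the stamp upright: foot about 24×55 with its long side running right and down, handle at side pixel (138,188). The stapler's blue arm runs from about (368,261) to (384,239), upright. I'll refine by casting rays onto known-height planes.

```bash
cat >> h.py <<'E'
def plane(c,m,h):
    "pixels of mask m cast onto plane z=h"
    K=c["camera_matrix"];T=c["cam_to_world"];v,u=np.nonzero(m)
    d=np.stack([(u-K[0,2])/K[0,0],-(v-K[1,2])/K[1,1],-np.ones(len(u))],-1)@T[:3,:3].T
    o=T[:3,3];return o+d*((h-o[2])/d[:,2])[:,None]
def big(m,k=3):
    m=cv2.morphologyEx(m.astype(np.uint8),cv2.MORPH_CLOSE,np.ones((3,3),np.uint8))
    if k:m=cv2.morphologyEx(m,cv2.MORPH_OPEN,np.ones((k,k),np.uint8))
    n,l,s,_=cv2.connectedComponentsWithStats(m);return l==1+np.argmax(s[1:,4])
def rect(q,l=""):
    r=cv2.minAreaRect(q[:,:2].astype(np.float32));print(l,len(q),"mean",np.round(q.mean(0),1),"rect",np.round(r[0],1),np.round(r[1],1),round(r[2],1));return r
E
cat > m.py <<'E'
from h import *
v_,u_=np.mgrid[:384,:512]
def box(a,b,c,d): return (u_>=a)&(u_<b)&(v_>=c)&(v_<d)
vis=None
for n in("top","side"):
    c=eyes.camera(n);P=pts(c);Z=P[...,2];H=cv2.cvtColor(c["img"],cv2.COLOR_BGR2HSV).astype(int)
    b=box(190,265,115,195) if n=="top" else box(180,268,110,195)
    m=big(b&(abs(Z-115)<12)&(P[...,0]>640));r=rect(plane(c,m,115),n+" wide")
    b2=box(190,245,165,192) if n=="top" else box(185,235,160,197)
    m3=big(b2&(abs(Z-85)<12)&(P[...,0]<660),0);rect(plane(c,m3,85),n+" handle")
    b=box(258,302,130,195) if n=="top" else box(255,312,140,210)
    m4=big(b&(abs(Z-115)<12)&(P[...,0]>640),0);rect(plane(c,m4,115),n+" narrow")
    b=box(300,340,195,245) if n=="top" else box(305,345,230,278)
    m2=big(b&(H[...,0]>100)&(H[...,0]<125)&(H[...,1]>120),0);rect(plane(c,m2,59),n+" stapler(z59)")
    q=P[m2];print(" depth med",np.nanmedian(q,0))
    if n=="side":
        s=box(128,155,180,208)
        m5=s&(Z>60)&(Z<90);rect(plane(c,m5,68),"stamp knob@68")
        m6=big(s&(Z>6)&(Z<22)&(v_>190),0);rect(plane(c,m6,13),"stamp foot@13")
    d=c["img"].copy()
    for k in(m,m3,m4,m2): d[k]=d[k]//2+np.array([0,0,127],np.uint8)
    vis=d if vis is None else np.hstack([vis[90:290,100:400],d[90:290,100:400]])
cv2.imwrite("pics/vis.png",vis)
E
python3 m.py
```

```text
top wide 1686 mean [758.8 160.  115. ] rect [761.6 160.7] [203.3 244.9] 88.8
top handle 209 mean [638.6 157.6  85. ] rect [632.7 161.8] [ 59.7 191.9] 2.6
top narrow 750 mean [769.3 -78.7 115. ] rect [781.5 -81.4] [276.5 139.8] 8.3
top stapler(z59) 89 mean [ 511.4 -339.7   59. ] rect [ 513.7 -340.2] [ 18.9 108.9] 82.5
 depth med [ 515.52181539 -339.82942254   53.40403526]
side wide 2356 mean [758.6 156.6 115. ] rect [761.4 157.4] [205.9 243.7] 88.5
side handle 279 mean [637.3 166.2  85. ] rect [634.  168.9] [188.1  60. ] 87.7
side narrow 897 mean [759.2 -88.7 115. ] rect [770.5 -85.6] [250.4 123.6] 2.1
side stapler(z59) 152 mean [ 512.6 -343.1   59. ] rect [ 513.5 -342.8] [ 20.2 110.5] 81.9
 depth med [ 517.49699793 -342.48080327   53.41717989]
stamp knob@68 38 mean [456.4 391.6  68. ] rect [454.7 391.3] [28.8 24. ] 25.8
stamp foot@13 90 mean [456. 391.  13.] rect [462.  396.4] [43.7 77.8] 9.1
```

View pics/vis.png

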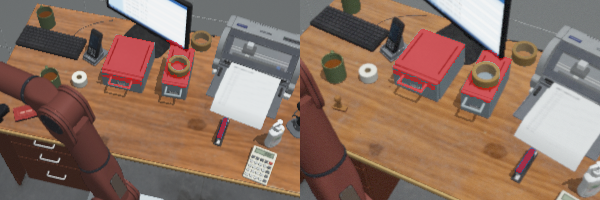

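```bash
cat > to.py <<'E'
# to.py x y z yaw_deg(of tool y): prints the shift and turn in tool axes from the present pose
import sys
from h import *
from scipy.spatial.transform import Rotation as Ro
x,y,z,a=map(float,sys.argv[1:5]);s=sense();R=np.array(s["eef_rot"])
yy=np.array([np.cos(np.radians(a)),np.sin(np.radians(a)),0])
if abs(yy@R[:,1])>0 and len(sys.argv)<6 and yy@R[:,1]<0: yy=-yy
zz=np.array([0,0,-1.]);G=np.stack([np.cross(yy,zz),yy,zz],1)
print(np.round(s["eef_pos"],1),"tool",np.round(R.T@(np.array([x,y,z])-s["eef_pos"]),1),np.round(Ro.from_matrix(R.T@G).as_rotvec(),3),"q7",round(s["joint_positions"][6],2))
E
python3 to.py 540 165 220 -1.3
```

```text
[249.9 599.7 222. ] tool [-435.  -289.7    2.3] [-1.000e-03  1.000e-03  1.199e+00] q7 -0.06
```

```bash
echo '-55,-36,0,0,0,0.15 | -109,-72,0,0,0,0.3 | -163,-109,0,0,0,0.45 | -217,-145,0,0,0,0.6 | -271,-181,0,0,0,0.75 | -325,-217,0,0,0,0.9 | -380,-253,0,0,0,1.05 | -435,-290,2,0,0,1.2' | python3 nudge.py 0.35 && echo '0,0,0,0,0,0 | 0,0,0,0,0,0 | 0,0,0,0,0,0 | 0,0,0,0,0,0' | python3 nudge.py
python3 - <<'E'
from h import *
s=sense();c=eyes.camera("wrist");print(s["eef_pos"],s["eef_rot"]);print(c["camera_matrix"],c["tool_from_camera"])
cv2.imwrite("pics/w1.png",c["img"])
np.savez("w1.npz",p=s["eef_pos"],R=s["eef_rot"],z=c["range_z"],K=c["camera_matrix"],T=c["tool_from_camera"])
E
python3 m.py | grep -v narrow; python3 to.py 540 165 220 -1.3
```

```text
time: 1.2
eef_pos: [528.2, 182.3, 221.4]
eef_rot: [[0.029, 1.0, 0.001], [1.0, -0.029, 0.001], [0.001, 0.001, -1.0]]
wrist_force: [0.8, 0.9, -1.2]
grip_width: 0.354
grip_force: 0.0
time: 1.7
eef_pos: [526.8, 185.2, 221.1]
eef_rot: [[0.022, 1.0, -0.0], [1.0, -0.022, 0.0], [0.0, -0.0, -1.0]]
wrist_force: [0.7, 0.0, -0.6]
grip_width: 0.351
grip_force: 0.0
[526.84129771 185.16098851 221.08153476] [[ 2.16740589e-02  9.99765078e-01 -1.53914336e-04]
 [ 9.99765078e-01 -2.16740346e-02  1.57885253e-04]
 [ 1.54512218e-04 -1.57300193e-04 -9.99999976e-01]]
[[297.31863964   0.         256.1729318 ]
 [  0.         297.31863964 191.73510693]
 [  0.           0.           1.        ]] [[-8.86035788e-04  9.56796193e-01  2.90758078e-01  8.00788270e+01]
 [ 9.99999405e-01  1.03258660e-03 -3.50599613e-04  2.75700119e-01]
 [-6.35685271e-04  2.90757595e-01 -9.56796539e-01 -1.62333896e+02]
 [ 0.00000000e+00  0.00000000e+00  0.00000000e+00  1.00000000e+00]]
top wide 1320 mean [771.1 140.7 115. ] rect [761.8 159.7] [203.2 244.4] 88.3
top handle 122 mean [638.9 127.5  85. ] rect [632.8 127.2] [121.9  56.6] 89.8

[... 488 characters left out ...]
 0.] [0. 0.] 0.0
[527.1 184.5 221.1] tool [-19.2  13.3   1.1] [-0. -0. -0.] q7 -0.38h.py:19: RuntimeWarning: Mean of empty slice.
  r=cv2.minAreaRect(q[:,:2].astype(np.float32));print(l,len(q),"mean",np.round(q.mean(0),1),"rect",np.round(r[0],1),np.round(r[1],1),round(r[2],1));return r
  ret = um.true_divide(
Traceback (most recent call last):
  File "m.py", line 19, in <module>
    m6=big(s&(Z>6)&(Z<22)&(v_>190),0);rect(plane(c,m6,13),"stamp foot@13")
  File "h.py", line 17, in big
    n,l,s,_=cv2.connectedComponentsWithStats(m);return l==1+np.argmax(s[1:,4])
                                                            ~~~~~~~~~^^^^^^^^^
ValueError: attempt to get argmax of an empty sequence
```

View pics/w1.png

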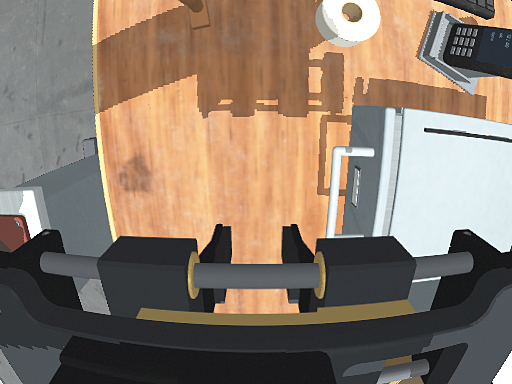

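Wrist view: the bar runs along column 335, rows 152–237, with its left end leg at (355,152). The front face is at columns 355–390 and the stamp's foot at (202,18). I'll locate the bar from the wrist depth.

```bash
cat >> h.py <<'E'
def wpts(z,K,T,p,R):
    v,u=np.mgrid[:z.shape[0],:z.shape[1]];a=(u-K[0,2])/K[0,0];b=(v-K[1,2])/K[1,1];r=np.hypot(a,b)+1e-9
    k=np.tan(r)/r*z
    P=np.stack([a*k,-b*k,-z],-1)@T[:3,:3].T+T[:3,3]
    P=P@np.array(R).T+np.array(p);P[z<=0]=np.nan
    return P
E
python3 - <<'E'
from h import *
d=np.load("w1.npz");P=wpts(d["z"],d["K"],d["T"],d["p"],d["R"]);Z=P[...,2]
print(np.nanmedian(P[80:150,150:250].reshape(-1,3),0))
v,u=np.mgrid[:384,:512]
m=(u>320)&(u<352)&(v>165)&(v<236)&(Z>75)&(Z<100);q=P[m];print(len(q),np.median(q,0),np.percentile(q,[2,98],axis=0))
f=np.polyfit(q[:,1],q[:,0],1);print("bar x at y160",np.polyval(f,160),"slope deg",np.degrees(np.arctan(f[0])))
m=(u>325)&(u<380)&(v>140)&(v<160)&(Z>70)&(Z<100);q=P[m];print("end",np.percentile(q,[2,98],axis=0))
m=(u>405)&(u<505)&(v>112)&(v<260)&(abs(Z-115)<8);q=P[m];print("top",np.nanmedian(q,0),np.percentile(q,[1,99],axis=0))
m=(v<40)&(u>150)&(u<230)&(Z>7)&(Z<100);q=P[m];print("stamp",len(q),np.median(q,0)); rect(q)
E
```

```text
[4.55546024e+02 2.54950765e+02 1.38308529e-01]
678 [608.7038414  162.01850093  89.12917696] [[604.11860633 121.79077215  84.59231537]
 [627.03644843 200.62149977  91.08775713]]
bar x at y160 609.5744282480591 slope deg -1.9560082026348737
end [[606.87231406 208.83148813  72.87820282]
 [652.0610766  227.66908789  98.42407043]]
top [741.97609071 192.12281066 115.31935771] [[678.40613731 103.54420973 113.72594553]
 [849.64137721 261.51857005 119.26576056]]
stamp 567 [461.03313628 384.63719633  13.57889641]
 567 mean [460.5 383.7  23.7] rect [459.2 386.2] [24.3 35.7] 7.6
```

Run:
```python
from h import *
d=np.load("w1.npz");P=wpts(d["z"],d["K"],d["T"],d["p"],d["R"]);Z=P[...,2]
v,u=np.mgrid[:384,:512]
m=(u>320)&(u<352)&(v>165)&(v<236)&(Z>82)&(Z<100)&(P[...,0]<618);q=P[m]
for y in range(115,215,10):
    k=q[(q[:,1]>=y)&(q[:,1]<y+10)]
    if len(k)>8: print(y+5,len(k),np.round(np.percentile(k[:,0],[5,50,95]),1))
# left side edge of shell and front plate face
for x in range(670,860,30):
    k=P[(Z>108)&(Z<121)&(P[...,0]>x)&(P[...,0]<x+30)&(u>380)];k=k[k[:,1]<300]
    if len(k)>8: print("x",x,len(k),np.round(np.percentile(k[:,1],[98,100]),1))
for y in range(100,270,20):
    k=P[(Z>108)&(Z<121)&(P[...,1]>y)&(P[...,1]<y+20)&(u>340)&(P[...,0]>630)]
    if len(k)>8: print("y",y,len(k),np.round(np.percentile(k[:,0],[0,2]),1))
```

```text
120 22 [604.2 610.5 617. ]
130 72 [603.8 607.4 612.1]
140 69 [604.2 607.6 612. ]
150 85 [604.5 608.2 613.2]
160 83 [604.7 608.6 613.8]
170 92 [605.  608.6 614.2]
180 81 [605.4 609.  613.6]
190 82 [605.7 609.  614.2]
200 63 [606.  609.3 613.8]
x 670 3368 [263.  265.7]
x 700 3192 [262.  265.1]
x 730 2743 [260.9 264.5]
x 760 1992 [260.2 262.9]
x 790 1839 [259.4 262.2]
x 820 1437 [256.4 261.4]
x 850 441 [171.1 182.4]
y 100 917 [685.8 693.6]
y 120 1682 [648.5 652.1]
y 140 2144 [648.7 650.4]
y 160 2188 [649.2 651. ]
y 180 2228 [649.7 651.6]
y 200 2270 [650.5 652. ]
y 220 2288 [650.8 652.4]
y 240 2291 [651.4 652.8]
y 260 469 [651.7 653.2]
```

```bash
python3 to.py 609 164 67 -1.5
```

```text
[527.1 184.5 221.1] tool [-18.7  82.4 154.1] [-0.    -0.     0.003] q7 -0.38
```

```bash
echo '-10,50,0,0,0,0 | -19,82,20,0,0,0 | -19,82.5,60,0,0,0.003 | -19,82.5,100,0,0,0.003 | -19,82.5,125,0,0,0.003 | -19,82.5,140,0,0,0.003 | -19,82.5,154,0,0,0.003 | -19,82.5,154,0,0,0.003' | python3 nudge.py && echo '0,0,0,0,0,0 | 0,0,0,0,0,0 | 0,0,0,0,0,0 | 0,0,0,0,0,0' | python3 nudge.py 0 25
```

```text
time: 2.85
eef_pos: [609.0, 163.0, 66.6]
eef_rot: [[0.027, 1.0, -0.001], [1.0, -0.027, -0.0], [-0.0, -0.001, -1.0]]
wrist_force: [0.7, -0.3, -0.7]
grip_width: 0.349
grip_force: 0.0
time: 3.35
eef_pos: [609.7, 163.1, 67.7]
eef_rot: [[0.027, 1.0, 0.001], [1.0, -0.027, 0.0], [0.0, 0.001, -1.0]]
wrist_force: [-1.4, -0.3, 4.4]
grip_width: 0.106
grip_force: 25.0
```

```bash
echo '0,-12,0,0,0,0 | 0,-32,0,0,0,0 | 0,-55,0,0,0,0 | 0,-78,0,0,0,0 | 0,-101,0,0,0,0 | 0,-124,0,0,0,0 | 0,-143,0,0,0,0 | 0,-155,0,0,0,0' | python3 nudge.py && echo '0,-4,0,0,0,0 | 0,-8,0,0,0,0 | 0,-11,0,0,0,0 | 0,-11,0,0,0,0 | 0,-11,0,0,0,0' | python3 nudge.py
```

```text
time: 4.35
eef_pos: [453.7, 167.5, 67.6]
eef_rot: [[0.026, 1.0, 0.001], [1.0, -0.026, 0.001], [0.001, 0.001, -1.0]]
wrist_force: [1.6, 0.1, 3.7]
grip_width: 0.103
grip_force: 25.0
time: 4.97
eef_pos: [443.4, 167.8, 67.5]
eef_rot: [[0.027, 1.0, 0.0], [1.0, -0.027, 0.001], [0.001, 0.0, -1.0]]
wrist_force: [-0.7, 0.2, 8.6]
grip_width: 0.102
grip_force: 25.0
```

No stop felt yet; I'll continue in small steps.

```bash
echo '0,-2,0,0,0,0 | 0,-4,0,0,0,0 | 0,-4,0,0,0,0' | python3 nudge.py && echo '0,-2,0,0,0,0 | 0,-4,0,0,0,0 | 0,-4,0,0,0,0' | python3 nudge.py
```

```text
time: 5.35
eef_pos: [441.9, 167.8, 67.7]
eef_rot: [[0.027, 1.0, 0.005], [1.0, -0.027, 0.001], [0.001, 0.005, -1.0]]
wrist_force: [11.2, 2.0, -4.5]
grip_width: 0.105
grip_force: 25.0
time: 5.72
eef_pos: [441.9, 167.8, 67.9]
eef_rot: [[0.028, 1.0, 0.013], [1.0, -0.028, 0.002], [0.002, 0.013, -1.0]]
wrist_force: [31.9, 2.6, -23.6]
grip_width: 0.103
grip_force: 25.0
```

Stop reached: the bar is at x≈442, so the floor centre is at about (586,164). I'll relax, let go and rise.

```bash
echo '0,4,0,0,0,0 | 0,6.5,0,0,0,0 | 0,6.5,0,0,0,0' | python3 nudge.py && echo '0,0,0,0,0,0 | 0,0,0,0,0,0 | 0,0,0,0,0,0' | python3 nudge.py 0.35 && echo '0,0,-20,0,0,0 | 0,0,-70,0,0,0 | 0,0,-130,0,0,0 | 0,0,-140,0,0,0 | 0,0,-140,0,0,0' | python3 nudge.py; python3 to.py 512.5 -335 160 -98
```

```text
time: 6.1
eef_pos: [442.4, 167.8, 67.6]
eef_rot: [[0.027, 1.0, 0.001], [1.0, -0.027, 0.001], [0.001, 0.001, -1.0]]
wrist_force: [0.9, 0.5, 7.0]
grip_width: 0.103
grip_force: 25.0
time: 6.48
eef_pos: [441.3, 167.3, 66.7]
eef_rot: [[0.027, 1.0, -0.001], [1.0, -0.027, -0.001], [-0.001, -0.001, -1.0]]
wrist_force: [-0.1, -0.1, 0.8]
grip_width: 0.323
grip_force: 0.0
time: 7.1
eef_pos: [441.9, 167.6, 207.0]
eef_rot: [[0.027, 1.0, 0.0], [1.0, -0.027, 0.001], [0.001, 0.0, -1.0]]
wrist_force: [-0.0, 0.9, -0.8]
grip_width: 0.348
grip_force: 0.0
[441.9 167.6 207. ] tool [-500.6   84.1   46.8] [ 1.000e-03 -0.000e+00 -1.458e+00] q7 -0.5
```

```bash
python3 to.py 590 -352 200 82.4
```

```text
[441.9 167.6 207. ] tool [-515.4  162.     6.8] [ 1.000e-03 -0.000e+00 -1.465e+00] q7 -0.5
```

```bash
echo '-50,16,0,0,0,-0.18 | -105,34,0,0,0,-0.36 | -160,52,0,0,0,-0.54 | -215,70,0,0,0,-0.72 | -270,88,0,0,0,-0.9 | -325,106,0,0,0,-1.08 | -380,124,0,0,0,-1.26 | -435,142,0,0,0,-1.44' | python3 nudge.py 0.6 && python3 to.py 590 -352 200 82.4
```

```text
time: 8.1
eef_pos: [556.9, -218.9, 205.2]
eef_rot: [[-0.938, 0.347, -0.004], [0.347, 0.938, 0.001], [0.003, -0.001, -1.0]]
wrist_force: [0.9, 0.2, 0.1]
grip_width: 0.596
grip_force: 0.0
[ 556.9 -218.9  205.2] tool [ -77.2 -113.4    5. ] [-0.    -0.004 -0.221] q7 1.71
```

```bash
echo '-30,-45,0,0,0,-0.1 | -60,-90,2,0,0,-0.2 | -77,-113,5,0,0,-0.22 | -77,-113,5,0,0,-0.22 | -77,-113,5,0,0,-0.22' | python3 nudge.py
python3 - <<'E'
from h import *
s=sense();c=eyes.camera("wrist");print(s["eef_pos"])
cv2.imwrite("pics/w2.png",c["img"])
P=wpts(c["range_z"],c["camera_matrix"],c["tool_from_camera"],s["eef_pos"],s["eef_rot"]);Z=P[...,2]
np.save("w2.npy",P)
H=cv2.cvtColor(c["img"],cv2.COLOR_BGR2HSV).astype(int)
m=big((H[...,0]>100)&(H[...,0]<125)&(H[...,1]>110)&(Z>50)&(Z<68)&(abs(P[...,0]-513)<120)&(abs(P[...,1]+341)<80),0)
q=P[m];q=q[~np.isnan(q[:,0])];rect(q,"arm top");print(np.percentile(q,[1,99],axis=0))
m=(abs(P[...,0]-513)<120)&(abs(P[...,1]+341)<60)&(Z>4)&(Z<70);q=P[m];rect(q,"all");
E
python3 to.py 513.5 -341 150 82.4
```

```text
time: 8.72
eef_pos: [589.1, -349.9, 200.8]
eef_rot: [[-0.99, 0.14, -0.003], [0.14, 0.99, 0.001], [0.003, 0.001, -1.0]]
wrist_force: [0.0, -0.4, 0.4]
grip_width: 0.597
grip_force: 0.0
[ 589.11548073 -349.92423177  200.78222046]
arm top 1697 mean [ 501.6 -337.    54.5] rect [ 506.1 -338.1] [22.7 88.3] 82.3
[[ 463.12854989 -349.73017252   49.10684192]
 [ 546.46148591 -322.94459105   59.85550782]]
all 4790 mean [ 537.7 -340.2   48.2] rect [ 522.5 -329.2] [123.1 137. ] 78.5
[ 589.5 -349.5  201.4] tool [76.4 -2.2 51.5] [ 0.001 -0.002 -0.007] q7 2.15
```

View pics/w2.png

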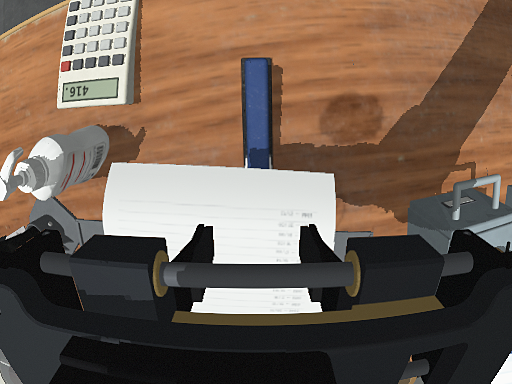

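The view shows the stapler upright along column 257, rows 58–170, with the printer's paper tray edge at row 165 next to its far end. I'll check the tray's extent before descending.

```bash
python3 - <<'E'
import numpy as np
P=np.load("w2.npy");print(np.round(P[[170,175,185,175,180],[150,200,200,290,320]],0));print(np.round(P[[60,100,150,165],[257]*4],0))
E
python3 to.py 509 -339.5 30 82.4
```

```text
[[ 559. -460.   67.]
 [ 573. -406.   68.]
 [ 581. -406.   76.]
 [ 587. -314.   65.]
 [ 596. -283.   68.]]
[[ 465. -331.   60.]
 [ 506. -337.   54.]
 [ 559. -345.   49.]
 [ 575. -347.   46.]]
[ 589.5 -349.5  201.4] tool [ 80.8  -1.5 171.6] [ 0.001 -0.002 -0.007] q7 2.15
```

```bash
echo '30,0,10,0,0,0 | 60,-1,40,0,0,0 | 76,-2,80,0,0,0 | 76,-2,120,0,0,0 | 76,-2,150,0,0,0 | 76,-2,165,0,0,-0.005 | 76,-2,174,0,0,-0.005 | 76,-2,174,0,0,-0.005' | python3 nudge.py && echo '0,0,0,0,0,0 | 0,0,0,0,0,0 | 0,0,0,0,0,0 | 0,0,0,0,0,0 | 0,0,0,0,0,0' | python3 nudge.py 0 30
```

```text
time: 9.78
eef_pos: [514.3, -342.2, 28.8]
eef_rot: [[-0.991, 0.134, -0.0], [0.134, 0.991, 0.0], [0.0, 0.0, -1.0]]
wrist_force: [0.3, -0.2, 0.1]
grip_width: 0.601
grip_force: 0.0
time: 10.4
eef_pos: [514.3, -342.1, 28.7]
eef_rot: [[-0.991, 0.134, 0.0], [0.134, 0.991, 0.0], [0.0, 0.0, -1.0]]
wrist_force: [0.4, 1.8, 2.5]
grip_width: 0.276
grip_force: 29.4
```

```bash
echo '0,0,-20,0,0,0 | 10,0,-70,0,0,0 | 20,0,-125,0,0,0 | 30,0,-150,0,0,0 | 30,0,-150,0,0,0' | python3 nudge.py && python3 to.py 580 124 175 88.5
```

```text
time: 11.02
eef_pos: [484.5, -339.5, 181.3]
eef_rot: [[-0.991, 0.136, 0.004], [0.136, 0.991, -0.001], [-0.004, -0.001, -1.0]]
wrist_force: [-0.1, 1.4, -2.9]
grip_width: 0.273
grip_force: 29.4
[ 484.5 -339.5  181.3] tool [-31.6 472.2   6.2] [-0.001  0.004 -0.11 ] q7 2.17
```

```bash
echo '-4,50,0,0,0,0 | -8,110,0,0,0,-0.02 | -12,170,0,0,0,-0.04 | -16,230,0,0,0,-0.06 | -20,290,0,0,0,-0.08 | -24,350,0,0,0,-0.1 | -28,410,0,0,0,-0.11 | -32,450,4,0,0,-0.11' | python3 nudge.py && echo '0,15,0,0,0,0 | 0,22,0,0,0,0 | 0,22,0,0,0,0 | 0,22,0,0,0,0' | python3 nudge.py && python3 to.py 580 124 45 88.5
```

```text
time: 12.02
eef_pos: [576.3, 107.0, 173.2]
eef_rot: [[-1.0, 0.022, -0.002], [0.022, 1.0, 0.0], [0.002, 0.0, -1.0]]
wrist_force: [0.3, -1.0, -2.8]
grip_width: 0.277
grip_force: 29.4
time: 12.52
eef_pos: [577.3, 123.6, 174.7]
eef_rot: [[-1.0, 0.027, -0.0], [0.027, 1.0, -0.0], [0.0, -0.0, -1.0]]
wrist_force: [-0.9, -1.4, -2.2]
grip_width: 0.269
grip_force: 29.4
[577.3 123.6 174.7] tool [ -2.7   0.5 129.7] [-0.    -0.    -0.001] q7 1.39
```

```bash
echo '-3,0.5,30,0,0,0 | -3,0.5,70,0,0,0 | -3,0.5,105,0,0,0 | -3,0.5,122,0,0,0 | -3,0.5,128,0,0,0 | -3,0.5,131,0,0,0 | -3,0.5,133,0,0,0 | -3,0.5,133,0,0,0' | python3 nudge.py
```

```text
time: 13.52
eef_pos: [580.5, 125.9, 42.2]
eef_rot: [[-1.0, 0.025, 0.0], [0.025, 1.0, 0.001], [-0.0, 0.001, -1.0]]
wrist_force: [0.9, -0.1, -2.5]
grip_width: 0.273
grip_force: 29.4
```

```bash
echo '0,0,1,0,0,0 | 0,0,2,0,0,0 | 0,0,2,0,0,0' | python3 nudge.py && echo '0,0,0,0,0,0 | 0,0,0,0,0,0 | 0,0,0,0,0,0' | python3 nudge.py 0.45 && echo '0,0,-20,0,0,0 | 0,0,-60,0,0,0 | 0,0,-110,0,0,0 | 0,0,-140,0,0,0 | 0,0,-140,0,0,0' | python3 nudge.py
python3 - <<'E'
from h import *
for n in("side","top"):
    c=eyes.camera(n);P=pts(c);Z=P[...,2]
    if n=="side": im=c["img"][120:270,100:300]
    H=cv2.cvtColor(c["img"],cv2.COLOR_BGR2HSV).astype(int)
    m=big((H[...,0]>100)&(H[...,0]<125)&(H[...,1]>120)&(abs(P[...,0]-586)<120)&(abs(P[...,1]-164)<100)&(Z<110)&(Z>20),0)
    rect(plane(c,m,71),n)
    if n=="side":
        v_,u_=np.mgrid[:384,:512];s=(u_>=128)&(u_<160)&(v_>=180)&(v_<208)
        rect(plane(c,s&(Z>60)&(Z<90),68),"knob")
        m=(abs(P[...,0]-440)<25)&(abs(P[...,1]-167)<35)&(abs(Z-85)<12);rect(plane(c,m,85),"bar")
cv2.imwrite("pics/s2.png",cv2.resize(im,(800,600),interpolation=cv2.INTER_CUBIC))
E
python3 to.py 455 390 160 -1.5;python3 to.py 455 390 160 88.5
```

```text
time: 13.9
eef_pos: [581.1, 126.0, 40.7]
eef_rot: [[-1.0, 0.025, 0.001], [0.025, 1.0, 0.001], [-0.001, 0.001, -1.0]]
wrist_force: [-0.7, 0.2, 5.2]
grip_width: 0.275
grip_force: 29.2
time: 14.28
eef_pos: [580.1, 125.7, 39.5]
eef_rot: [[-1.0, 0.025, -0.001], [0.025, 1.0, 0.0], [0.001, 0.0, -1.0]]
wrist_force: [0.2, -0.6, 0.5]
grip_width: 0.437
grip_force: 0.0
time: 14.9
eef_pos: [582.0, 125.8, 183.7]
eef_rot: [[-1.0, 0.025, 0.005], [0.025, 1.0, 0.002], [-0.005, 0.003, -1.0]]
wrist_force: [0.0, 0.4, -0.4]
grip_width: 0.449
grip_force: 0.0
side 100 mean [575.5 120.5  71. ] rect [579.1 119.8] [ 19.1 106.9] 84.8
knob 0 mean [nan nan nan] rect [0. 0.] [0. 0.] 0.0
bar 48 mean [443.6 167.4  85. ] rect [443.7 167.3] [70.3 11. ] 88.1
top 63 mean [575.9 125.3  71. ] rect [579.5 126.2] [ 18.1 106.4] 89.0
[580.3 125.7 180.3] tool [131.8 261.   20.5] [ 0.00e+00  1.00e-03 -1.57e+00] q7 1.39
[580.3 125.7 180.3] tool [131.8 261.   20.5] [0.001 0.    0.001] q7 1.39h.py:19: RuntimeWarning: Mean of empty slice.
  r=cv2.minAreaRect(q[:,:2].astype(np.float32));print(l,len(q),"mean",np.round(q.mean(0),1),"rect",np.round(r[0],1),np.round(r[1],1),round(r[2],1));return r
  ret = um.true_divide(
```

View pics/s2.png

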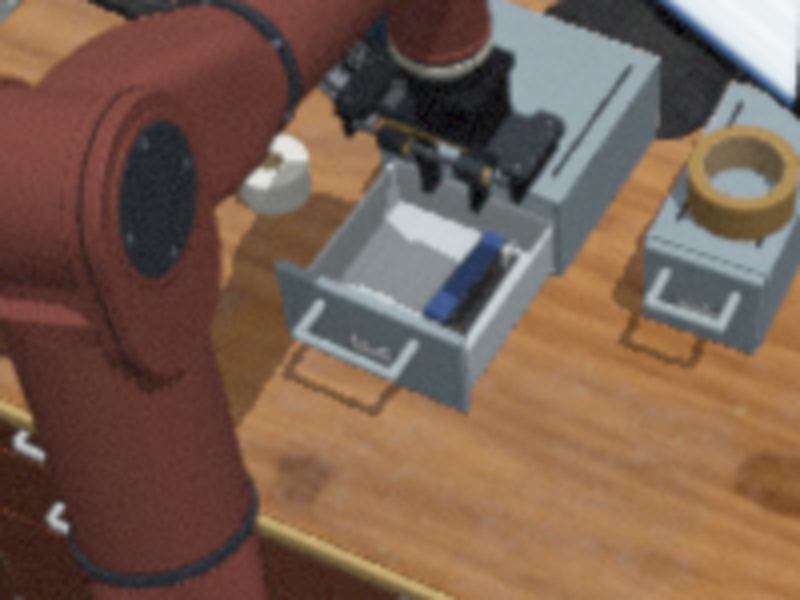

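Stapler lies upright along the right side of the open drawer (crop (465,275)), drawer still out. Next, the stamp.

```bash
echo '10,50,-2,0,0,0 | 20,105,-2,0,0,0 | 28,160,-2,0,0,0 | 36,215,-2,0,0,0 | 40,250,-2,0,0,0 | 41,260,-2,0,0,0 | 41,260,-2,0,0,0 | 41,260,-2,0,0,0' | python3 nudge.py 0.6
cat > st.py <<'E'
from h import *
import sys
s=sense();c=eyes.camera("wrist");cv2.imwrite(sys.argv[1],c["img"])
P=wpts(c["range_z"],c["camera_matrix"],c["tool_from_camera"],s["eef_pos"],s["eef_rot"]);Z=P[...,2]
b=(abs(P[...,0]-455)<50)&(abs(P[...,1]-391)<50)
for lo,hi in((6,18),(50,62),(62,72),(72,82)):
    q=P[b&(Z>lo)&(Z<hi)]
    if len(q)>4: rect(q,(lo,hi))
E
python3 st.py pics/w3.png; python3 to.py 455 391 43 88.5
```

```text
time: 16.0
eef_pos: [546.5, 384.5, 181.6]
eef_rot: [[-1.0, 0.027, -0.0], [0.027, 1.0, -0.001], [0.0, -0.001, -1.0]]
wrist_force: [0.2, -1.1, 0.6]
grip_width: 0.6
grip_force: 0.0
(6, 18) 496 mean [458.5 393.   13. ] rect [457.8 395.9] [24.2 55.2] 8.1
(62, 72) 217 mean [458.2 395.5  68.9] rect [457.3 396.4] [26.2 26.5] 43.0
(72, 82) 446 mean [457.6 396.1  74.7] rect [457.5 396.1] [20.7 21. ] 88.6
[546.5 384.6 181.7] tool [ 91.6   3.9 138.7] [-0.    -0.    -0.001] q7 1.0
```

View pics/w3.png

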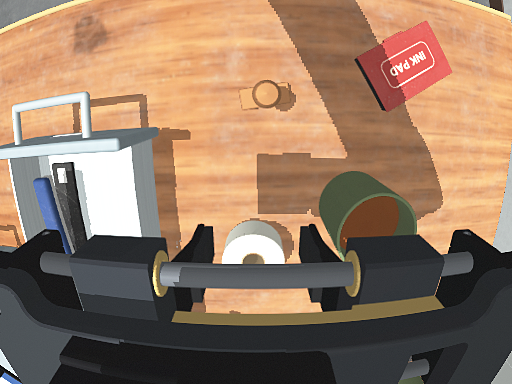

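The stamp stands at (265,95), with its handle vertical; the centre is (457.6,396.1) with the foot turned 8°. Grasping now.

```bash
python3 to.py 457.6 396.2 44 98
```

```text
[546.5 384.6 181.7] tool [ 89.2   9.2 137.7] [-0.    -0.    -0.167] q7 1.0
```

```bash
echo '40,4,0,0,0,-0.08 | 80,8,0,0,0,-0.16 | 89,9.5,25,0,0,-0.166 | 89,9.5,65,0,0,-0.166 | 89,9.5,100,0,0,-0.166 | 89,9.5,125,0,0,-0.166 | 89,9.5,138,0,0,-0.166 | 89,9.5,138,0,0,-0.166' | python3 nudge.py && echo '0,0,0,0,0,0 | 0,0,0,0,0,0 | 0,0,0,0,0,0 | 0,0,0,0,0,0' | python3 nudge.py 0 20
```

```text
time: 17.05
eef_pos: [457.1, 397.6, 43.4]
eef_rot: [[-0.99, -0.14, -0.001], [-0.14, 0.99, -0.001], [0.001, -0.001, -1.0]]
wrist_force: [0.2, -0.0, 0.1]
grip_width: 0.595
grip_force: 0.0
time: 17.55
eef_pos: [457.2, 398.4, 44.1]
eef_rot: [[-0.99, -0.14, 0.0], [-0.14, 0.99, 0.0], [-0.0, 0.0, -1.0]]
wrist_force: [0.5, -0.2, 2.0]
grip_width: 0.288
grip_force: 19.7
```

```bash
echo '0,0,-15,0,0,0 | 0,0,-50,0,0,0 | 0,0,-100,0,0,0 | 0,0,-140,0,0,0 | 0,0,-140,0,0,0' | python3 nudge.py && python3 to.py 587 204 180 88.5
```

```text
time: 18.18
eef_pos: [458.6, 399.7, 188.3]
eef_rot: [[-0.99, -0.14, 0.004], [-0.14, 0.99, 0.006], [-0.005, 0.005, -1.0]]
wrist_force: [-0.0, -0.2, -0.8]
grip_width: 0.288
grip_force: 19.9
[458.6 399.7 188.3] tool [ -99.6 -211.8    7.8] [0.005 0.004 0.167] q7 1.02
```

```bash
echo '-20,-40,0,0,0,0.05 | -42,-88,0,0,0,0.1 | -65,-137,0,0,0,0.15 | -85,-180,2,0,0,0.166 | -97,-206,4,0,0,0.166 | -100,-212,4,0,0,0.166 | -100,-212,4,0,0,0.166 | -100,-212,4,0,0,0.166' | python3 nudge.py && python3 to.py 587 204 58 88.5; python3 st.py pics/w4.png
```

```text
time: 19.18
eef_pos: [585.0, 204.4, 179.5]
eef_rot: [[-1.0, 0.023, -0.001], [0.023, 1.0, 0.001], [0.001, 0.001, -1.0]]
wrist_force: [-0.9, 0.2, -0.4]
grip_width: 0.289
grip_force: 19.9
[585.  204.4 179.5] tool [ -2.1  -0.4 121.5] [ 0.001 -0.001  0.003] q7 1.28
```

```bash
echo '-2,0,30,0,0,0 | -2,0,65,0,0,0 | -2,0,95,0,0,0 | -2,0,112,0,0,0 | -2,0,118,0,0,0 | -2,0,121,0,0,0 | -2,0,122,0,0,0 | -2,0,122,0,0,0' | python3 nudge.py
```

```text
time: 20.23
eef_pos: [588.1, 202.6, 58.3]
eef_rot: [[-1.0, 0.025, 0.001], [0.025, 1.0, 0.001], [-0.0, 0.001, -1.0]]
wrist_force: [0.4, 0.0, 0.8]
grip_width: 0.292
grip_force: 19.9
```

```bash
echo '0,0,1.5,0,0,0 | 0,0,2.5,0,0,0 | 0,0,2.5,0,0,0' | python3 nudge.py; echo '0,0,0.5,0,0,0 | 0,0,0.5,0,0,0' | python3 nudge.py
```

```text
time: 20.6
eef_pos: [588.5, 202.3, 55.9]
eef_rot: [[-1.0, 0.025, 0.001], [0.025, 1.0, 0.001], [-0.001, 0.001, -1.0]]
wrist_force: [-0.3, -1.7, 5.3]
grip_width: 0.291
grip_force: 19.5
time: 20.85
eef_pos: [588.7, 202.2, 55.8]
eef_rot: [[-1.0, 0.026, 0.001], [0.026, 1.0, 0.001], [-0.001, 0.001, -1.0]]
wrist_force: [-1.6, -1.7, 7.5]
grip_width: 0.291
grip_force: 19.4
```

Contact made; release, rise, and check.

```bash
echo '0,0,0,0,0,0 | 0,0,0,0,0,0 | 0,0,0,0,0,0 | 0,0,0,0,0,0' | python3 nudge.py 0.47 && echo '0,0,-15,0,0,0 | 0,0,-50,0,0,0 | 0,0,-100,0,0,0 | 0,0,-150,0,0,0 | 0,0,-150,0,0,0' | python3 nudge.py && echo '-20,0,0,0,0,0 | -65,0,0,0,0,0 | -75,0,0,0,0,0 | -75,0,0,0,0,0' | python3 nudge.py
python3 - <<'E'
from h import *
s=sense();c=eyes.camera("wrist");cv2.imwrite("pics/w5.png",c["img"]);print(s["eef_pos"])
P=wpts(c["range_z"],c["camera_matrix"],c["tool_from_camera"],s["eef_pos"],s["eef_rot"]);Z=P[...,2]
b=(abs(P[...,0]-588)<40)&(abs(P[...,1]-202)<40)
for lo,hi in((20,32),(70,82),(83,94)):
    q=P[b&(Z>lo)&(Z<hi)]
    if len(q)>4: rect(q,(lo,hi))
E
```

```text
time: 21.35
eef_pos: [587.6, 202.6, 54.4]
eef_rot: [[-1.0, 0.025, -0.001], [0.025, 1.0, 0.0], [0.001, 0.0, -1.0]]
wrist_force: [-0.4, -0.2, -0.2]
grip_width: 0.468
grip_force: 0.0
time: 21.98
eef_pos: [590.2, 202.8, 210.2]
eef_rot: [[-1.0, 0.025, 0.007], [0.026, 1.0, 0.004], [-0.007, 0.004, -1.0]]
wrist_force: [1.4, 0.4, -0.2]
grip_width: 0.469
grip_force: 0.0
time: 22.48
eef_pos: [662.7, 200.1, 204.0]
eef_rot: [[-1.0, 0.026, -0.001], [0.026, 1.0, -0.001], [0.001, -0.001, -1.0]]
wrist_force: [-0.0, -0.3, -0.0]
grip_width: 0.469
grip_force: 0.0
[662.6914302  200.12079324 203.99841081]
(20, 32) 486 mean [588.4 200.7  24.9] rect [588.1 200.1] [53.8 24.3] 88.5
(70, 82) 117 mean [587.6 200.   80.2] rect [587.7 200.3] [25.8 25.2] 88.7
(83, 94) 447 mean [588.  200.2  86.4] rect [588.1 200.4] [21.6 21.9] 88.4
```

View pics/w5.png

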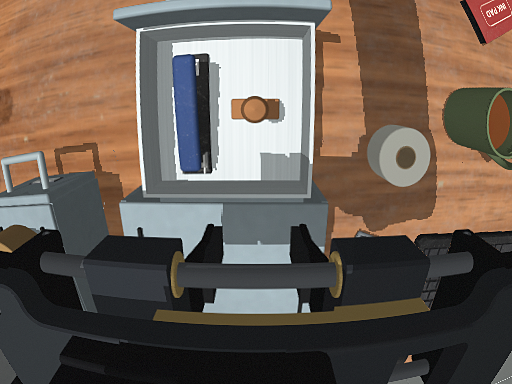

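Stapler (193,115) lies upright on the left of the image and the stamp (255,108) stands upright on its foot beside it. Moving round to the front with shut fingers.

```bash
python3 to.py 412 168 200 88.5
```

```text
[662.2 200.4 204.3] tool [249.3 -38.7   4.6] [-0.    -0.001  0.001] q7 1.36
```

```bash
echo '45,-10,0,0,0,0 | 100,-18,0,0,0,0 | 155,-26,0,0,0,0 | 205,-34,0,0,0,0 | 240,-39,0,0,0,0 | 249,-39,0,0,0,0 | 249,-39,4,0,0,0 | 249,-39,4,0,0,0' | python3 nudge.py 0 && python3 to.py 412 168 72 88.5
```

```text
time: 23.52
eef_pos: [413.4, 167.8, 200.4]
eef_rot: [[-1.0, 0.025, -0.0], [0.025, 1.0, -0.0], [0.0, -0.0, -1.0]]
wrist_force: [0.4, 0.4, 0.3]
grip_width: 0.005
grip_force: 0.0
[413.4 167.8 200.4] tool [  1.4   0.2 128.4] [-0.    -0.     0.001] q7 1.01
```

```bash
echo '1,0,40,0,0,0 | 1,0,85,0,0,0 | 1,0,115,0,0,0 | 1,0,128,0,0,0 | 1,0,128,0,0,0 | 1,0,128,0,0,0' | python3 nudge.py && echo '-4,0,0,0,0,0 | -8,0,0,0,0,0 | -12,0,0,0,0,0 | -16,0,0,0,0,0 | -20,0,0,0,0,0 | -24,0,0,0,0,0 | -30,0,0,0,0,0 | -37,0,0,0,0,0' | python3 nudge.py
```

```text
time: 24.28
eef_pos: [412.8, 168.2, 73.7]
eef_rot: [[-1.0, 0.025, 0.001], [0.025, 1.0, 0.001], [-0.001, 0.001, -1.0]]
wrist_force: [-0.8, 0.5, 1.1]
grip_width: 0.005
grip_force: 0.0
time: 25.28
eef_pos: [449.1, 166.9, 72.6]
eef_rot: [[-1.0, 0.025, -0.001], [0.025, 1.0, 0.0], [0.001, 0.0, -1.0]]
wrist_force: [-1.6, 0.2, 0.5]
grip_width: 0.003
grip_force: 0.9
```

```bash
echo '-8,0,0,0,0,0 | -17,0,0,0,0,0 | -27,0,0,0,0,0 | -37,0,0,0,0,0 | -47,0,0,0,0,0 | -57,0,0,0,0,0 | -67,0,0,0,0,0 | -77,0,0,0,0,0' | python3 nudge.py && echo '-9,0,0,0,0,0 | -18,0,0,0,0,0 | -27,0,0,0,0,0 | -36,0,0,0,0,0 | -44,0,0,0,0,0 | -51,0,0,0,0,0 | -57,0,0,0,0,0 | -62,0,0,0,0,0' | python3 nudge.py
```

```text
time: 26.28
eef_pos: [526.4, 164.9, 72.6]
eef_rot: [[-1.0, 0.025, -0.0], [0.025, 1.0, -0.0], [0.0, -0.0, -1.0]]
wrist_force: [-1.9, -1.5, 1.5]
grip_width: 0.007
grip_force: 1.0
time: 27.28
eef_pos: [588.1, 163.5, 72.5]
eef_rot: [[-1.0, 0.025, -0.0], [0.025, 1.0, 0.0], [0.0, 0.0, -1.0]]
wrist_force: [-2.1, -2.0, 0.7]
grip_width: 0.004
grip_force: 0.9
```

```bash
echo '-3,0,0,0,0,0 | -5,0,0,0,0,0 | -7,0,0,0,0,0 | -9,0,0,0,0,0 | -10,0,0,0,0,0 | -10,0,0,0,0,0' | python3 nudge.py
```

```text
time: 28.02
eef_pos: [597.9, 163.4, 72.6]
eef_rot: [[-1.0, 0.025, -0.0], [0.025, 1.0, 0.0], [0.0, 0.0, -1.0]]
wrist_force: [-1.5, -0.1, -0.7]
grip_width: 0.004
grip_force: 0.4
```

```bash
echo '-2,0,0,0,0,0 | -3,0,0,0,0,0 | -4,0,0,0,0,0 | -5,0,0,0,0,0 | -5,0,0,0,0,0' | python3 nudge.py && echo '-1.5,0,0,0,0,0 | -3,0,0,0,0,0 | -4,0,0,0,0,0 | -4,0,0,0,0,0' | python3 nudge.py
```

```text
time: 28.65
eef_pos: [601.2, 163.3, 72.4]
eef_rot: [[-1.0, 0.025, -0.004], [0.025, 1.0, 0.0], [0.004, 0.0, -1.0]]
wrist_force: [-9.1, -1.1, 5.7]
grip_width: 0.007
grip_force: 4.8
time: 29.15
eef_pos: [601.6, 163.3, 72.2]
eef_rot: [[-1.0, 0.024, -0.011], [0.024, 1.0, 0.0], [0.011, 0.0, -1.0]]
wrist_force: [-26.4, -1.8, 19.4]
grip_width: 0.004
grip_force: 13.5
```

The drawer has hit a firm stop. Back off, and check how far it is out.

```bash
echo '8,0,0,0,0,0 | 20,0,0,0,0,0 | 45,0,0,0,0,0 | 70,0,-30,0,0,0 | 75,0,-80,0,0,0 | 75,0,-130,0,0,0 | 75,0,-140,0,0,0 | 75,0,-140,0,0,0' | python3 nudge.py
python3 - <<'E'
from h import *
s=sense();c=eyes.camera("side");P=pts(c)
for n in("top","side"):
    c=eyes.camera(n);P=pts(c);Z=P[...,2]
    m=(abs(P[...,0]-612)<22)&(abs(P[...,1]-164)<35)&(abs(Z-85)<12)
    if m.sum()>5: rect(plane(c,m,85),n+" bar")
    b=(P[...,0]>635)&(P[...,0]<930)&(P[...,1]>40)&(P[...,1]<290)&(abs(Z-115)<12)
    rect(plane(c,big(b),115),n+" wide")
c=eyes.camera("wrist");s=sense();P=wpts(c["range_z"],c["camera_matrix"],c["tool_from_camera"],s["eef_pos"],s["eef_rot"]);Z=P[...,2]
cv2.imwrite("pics/f.png",eyes.camera("side")["img"][90:250,130:330].repeat(3,0).repeat(3,1))
E
```

```text
time: 30.15
eef_pos: [532.0, 165.1, 212.8]
eef_rot: [[-1.0, 0.025, 0.001], [0.025, 1.0, 0.001], [-0.001, 0.001, -1.0]]
wrist_force: [0.0, 0.0, -0.1]
grip_width: 0.004
grip_force: 0.0
top bar 19 mean [618.  151.1  85. ] rect [618.3 151.7] [41.3 10.8] 86.8
top wide 983 mean [790.3 130.  115. ] rect [767.3 149.4] [185.  232.8] 89.0
side bar 45 mean [617.6 167.5  85. ] rect [617.8 166.4] [68.2 12.1] 88.9
side wide 1815 mean [779.  141.9 115. ] rect [764.  157.2] [204.9 239.4] 88.9
```

View pics/f.png

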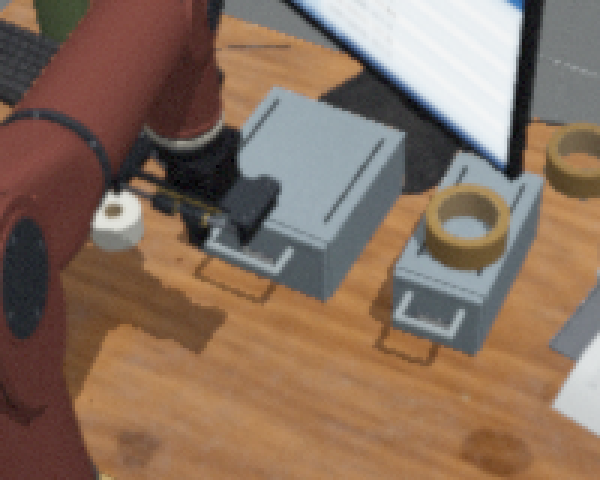

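The picture shows the wide drawer's front flush with its shell (handle at (250,260)). The bar is at x≈617, which matches shut, and the tape roll and narrow unit have not moved.

```bash
echo '0,0,0,0,0,0 | 0,0,0,0,0,0 | 0,0,0,0,0,0 | 0,0,0,0,0,0' | python3 nudge.py && python3 -c "
from rig import robot, eyes, order, sense
print(order.job_done())"
```

```text
time: 30.9
eef_pos: [531.9, 164.9, 212.6]
eef_rot: [[-1.0, 0.025, -0.0], [0.025, 1.0, 0.0], [0.0, 0.0, -1.0]]
wrist_force: [-0.5, 1.7, 0.2]
grip_width: 0.004
grip_force: 0.0
the job is handed in; nothing more can be done
None
```

I put the stapler and the stamp upright in the wide drawer, pushed it fully shut, and handed the job in at about 31 s; the hand-in returned no verdict, and I couldn't see inside once it was shut.

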